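# Load a cheese log into the portioning cradle and seat it against the sprung stop

### The arm

A 7-joint arm with a two-finger parallel gripper is mounted at the origin on a cart in front of the work surface, level with it; the furniture and walls round the work are solid. World frame = base frame: x ahead of the robot, y to its left, z up, the work surface at z = 0. Lengths are in m, angles in rad, forces in N, time in s.
With the tool pointing down it reaches from about 0.425 to 0.925 m from the base axis. Payload 6.8 kg.
Tool frame: the origin (TCP) lies between the finger pads; the fingertips stand 17 mm ahead of it and the grasp point (between the pads) lies 2 mm behind it; z points along the fingers, y is the direction in which the jaws open and shut (so a half turn about z gives the same grasp; the last joint's range is limited). The gripper opens to 85 mm and grips with 20 to 120 N. Pads are 22 mm wide; open, the fingers measure 114 mm over their backs; the gripper's body (76 mm by 85 mm) begins 54 mm behind the grasp point. The pads swing forward as they close: fully open they stand 13 mm farther back than shut.
Start: joints at [-1.452, 0.477, 0.022, 1.555, -0.011, 1.109, -0.083], TCP at [0.152, 0.658, 0.224] pointing down, gripper open.
Joint ranges: [-2.96, 2.96], [-0.34, 2.1], [-1.41, 1.46], [0.24, 2.44], [-1.37, 4.51], [0.17, 1.92], [-2.96, 2.96]. Speed limits (rad/s): [2.39, 2.39, 3.14, 3.14, 3.14, 3.14, 3.14].

### API

Orientations are given as a unit quaternion [w, x, y, z].
In Python, from station import bot gives the robot as it stands. The module is installed in compiled form; this text tells all that it offers.
- The arm moves only by the tool carry_out, never from a script. Its argument "moves" is a list of rows, each a list of 3 entries, a list of its own where there are three numbers: the turn, a rotation vector about the tool's x, y, z in degrees, then the shift along the tool's x, y, z in cm, then the finger opening in cm, from 0 to 8.54. A call has 1 to 5 rows; each row is the pose to reach, as a shift and turn from the pose commanded when the call began, along the tool's axes at that moment; what a row does not reach only later rows make up. A row lasts 1/8 s, in which the tool goes at most 62.5 mm and 10.7 degrees, less where a joint would pass 70% of its speed; a pose out of reach is approached as far as the arm can. A call with a gripper value outside its range is refused whole. The fingers move at their own pace and stop on an object; "newtons" is the grip in N (left out, the last holds). Time passes only in rows, so rows that repeat a pose let the fingers close. It gives the time, the measured TCP pose, the force and the opening at its end, in the units of the state.
- bot.get_obs(): the state, without advancing time (a new reading comes with each control period).
- bot.read_camera(name): name is "scene" or "top"; returns the picture (420x560x3 uint8, red, green, blue); there is no depth.
- bot.camera_info(name): a dict with "vertical_fov" (degrees; the focal length in pixels is half the picture's height over the tangent of half this angle, whatever the lens; pixels are square), "cx", "cy" (the principal point, pixels), "position" and "attitude" of the camera in the world. Camera axes: x right, y up, looking along -z (the intrinsics and any distortion apply to the point x, -y, -z); pixel columns grow to the right and rows downward; lengths in m; the calibration is good to about 2 mm. A picture is of the moment at which its call begins. camera_info takes no time and is no camera call.
- bot.hand_in(): hands the job in, once; it reports no verdict.
Trained networks look in the newest picture that a camera, given by its name, has taken for a name from the list of things; names that differ only in an ending like _2 or _b are one class to them, and where a whole thing is asked for, a point or a joint stands for the part that bears it (a point fixed in the world has none). Each returns a list of dicts, best first, with "score" (0 to 1); they miss things now and then, are a little off and sometimes report something else, mostly with a low value. They report only what shows in the picture. A call takes as long as a camera call.
- bot.silhouettes(label, camera): "region" (420x560 bool, what is visible of it) and "location" ([column, row] in pixels, amid what is visible of it).
The state is a dict: "t": time; "q": joint angles; "joint_vel": joint speeds; "joint_torque": joint torques, N m; "eef_pos": TCP position; "tool_rot": TCP orientation; "contact_force": force on the tool from outside, world axes, zero at the start; "torque": the same for the moment, N m; "gripper_width": opening from 0.0 (shut) to 1.0 (fully open).
Only numpy, scipy, OpenCV 4.12 (cv2) and the standard library are available. Lean on these libraries where they do the work, as an engineer would, in place of code of your own. Each camera call takes 0.05 s, during which the arm holds its last target. There are 200 camera calls.

### The job

Lay the loose grey cheese log in the near half of the steel V-groove, well short of the blue stop pad, and let go. Then push it gently along the groove until it is firmly up against the blue pad and you feel the pad's spring give a little, without bruising the log on it, and leave it lying in the groove, touching the pad. Leave the other cheeses alone.

Things in the scene. Friction and masses are not known exactly. Their poses are not given: they have to be found in the camera images.
- log: grey ash-coated cheese log, about 42 mm across and 144 mm long, 0.2 to 0.38 kg, firm enough to be gripped with 15 N; it lies on the deck at the right at the start, away from the white and grey rows behind it. Origin: centre of its underside as it lies at the start; its y axis runs along its length (both ends are alike), z up at the start. It may roll when it is handled
- log_mid (a point): the middle of the log, on its long axis, 19 mm above its origin
- cradle: fixed portioning cradle: white base 310x84 mm, top at 10 mm height, with a steel V-groove on it. Origin: on the deck under the groove; x along the groove from its open near end to the stop, z up. Flanks at 45 degrees from x = -155 to +95 mm, bottom edge at 12 mm, top edges at 29 mm height and 38 mm apart outside; beside them nothing rises above 22 mm
- stop: upright aluminium bracket, 50 mm wide, 68 mm high, fixed at x = +130 mm on the cradle, origin on the deck, axes as the cradle's. A screw with a black knob passes through it towards the near end and carries the blue pad. The screw is set differently each time and its setting is not measured
- drum: bystander: whitish cheese drum, 63 mm across, 72 mm high, standing at the left; origin at the centre of its underside
- brick: bystander: grey cheese brick like a cut-off pyramid, 57x63x53 mm, standing at the left; origin at the centre of its underside
- groove_lay (a point): point in the groove at x = -60 mm, y = 0, 42 mm above the deck in the cradle's frame: a log whose middle is here rests in the groove, clear of the pad at any setting of the stop. The steel is polished: the log alone slides along it at 0.5 to 2.5 N, more if it is also pressed down
- stop_axis (a point): where the screw's axis passes the bracket, 42 mm above the deck. The pad on this axis is round, 32 mm across, its face 46 to 86 mm on the near side of this point, depending on the setting. It is sprung: 4 N per mm, 6 mm of travel. The log is seated once it has pressed the pad with 4 N or more for a moment; over 16 N on the pad bruises it

How it is judged:
By the outcome, as a careful person would: the job done as asked, in the order asked, and still so for the second after the job is handed in, with the robot touching nothing.
It also fails if it takes over 72 s, if anything falls off the work surface, if the arm or the gripper's body presses on something with over 40 N, if the wrist force passes 120 N, or if a joint passes its speed limit or range.

## Working session

There is one attempt and no reset: what is moved stays moved. The work goes in short steps, Python scripts to look and compute and a tool call to move; the robot and the scene stay as the last step left them, time stands still between calls to the robot, and variables do not carry over. Pictures are saved under pics/ and viewed, about 8 in all and at most 12, crops included, and the job is handed in when it is done.

Besides the shell and the picture viewer there is one more tool, called after ">>>" as name([rows], argument=value, ...), one row to a line, values as JSON. carry_out: Moves the arm, as the interface text tells. Its arguments: {"type":"object","properties":{"moves":{"type":"array"},"newtons":{"type":"number"}},"required":["moves"]}

```bash
mkdir -p pics
python3 - <<'E'
from station import bot
import cv2,numpy as np
o=bot.get_obs();print({k:np.round(v,3).tolist() for k,v in o.items()})
for c in("scene","top"):
    print(c,bot.camera_info(c))
    im=bot.read_camera(c);cv2.imwrite(f"pics/{c}0.png",im[:,:,::-1])
    for n in("log","cradle","stop","drum","brick"):
        for d in bot.silhouettes(n,c)[:3]: 
            r=d["region"];ys,xs=np.where(r)
            print(c,n,round(d["score"],2),np.round(d["location"]),xs.min(),xs.max(),ys.min(),ys.max(),r.sum())
a=cv2.imread("pics/scene0.png");b=cv2.imread("pics/top0.png")
E
```

```text
{'t': 0.0, 'q': [-1.452, 0.478, 0.022, 1.556, -0.012, 1.109, -0.083], 'joint_vel': [-0.001, -0.001, -0.0, 0.001, -0.0, 0.0, -0.002], 'joint_torque': [0.0, -59.646, 1.608, -28.12, 0.012, 0.009, -0.0], 'eef_pos': [0.152, 0.657, 0.223], 'tool_rot': [-0.0, 0.113, 0.994, -0.001], 'contact_force': [-0.054, 0.081, -0.678], 'torque': [0.007, 0.009, 0.043], 'gripper_width': 1.001}
scene {'vertical_fov': 48.36231885719304, 'cx': 279.80638117954453, 'cy': 204.80484712244188, 'position': array([-0.15133793, -0.86349566,  1.17167456]), 'attitude': array([ 0.8660107 ,  0.37789501, -0.13455303, -0.29852355])}
scene log 0.97 [338. 282.] 321 361 265 302 617
scene cradle 0.92 [276. 205.] 235 312 173 230 1553
scene stop 0.83 [301. 182.] 287 312 172 190 247
scene drum 0.71 [225. 191.] 214 230 179 201 324
scene brick 0.51 [198. 168.] 191 207 156 174 233
scene brick 0.44 [274. 207.] 237 311 173 229 1463
top {'vertical_fov': 44.21392731952661, 'cx': 277.70215001166554, 'cy': 207.0299558364275, 'position': array([0.35834083, 0.07475654, 1.55681083]), 'attitude': array([ 0.70572333,  0.06578081, -0.06264737, -0.70263986])}
top log 0.67 [401. 234.] 373 423 229 243 688
top cradle 0.72 [255. 214.] 243 275 152 266 2863
top stop 0.83 [253. 170.] 248 264 153 188 239
top drum 0.86 [204. 255.] 194 215 243 264 397
top brick 0.76 [140. 249.] 129 152 238 259 399
```

View pics/top0.png

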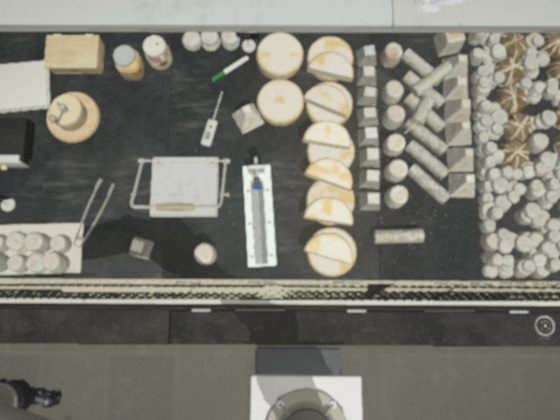

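View pics/scene0.png

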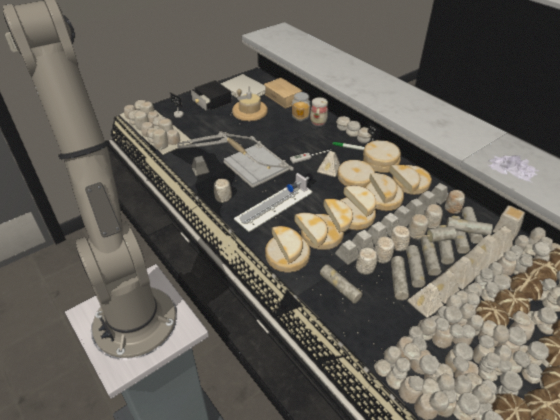

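The top view shows the log at about (400,236), lying roughly along world y. The cradle is at (260,215), with its stop and blue pad at the far end near (256,184). The drum is at (205,254) and the brick at (141,247). The scene view agrees, with the log at (340,283) and the pad at (292,188).

```bash
cat > h.py <<'E'
from station import bot
import numpy as np,cv2
from scipy.spatial.transform import Rotation as R
def cam(c):
    i=bot.camera_info(c);f=210/np.tan(np.radians(i["vertical_fov"]/2))
    return i,f,R.from_quat(np.roll(i["attitude"],-1)).as_matrix()
def back(c,uv,z):
    i,f,M=cam(c);uv=np.atleast_2d(uv).astype(float)
    d=np.c_[(uv[:,0]-i["cx"])/f,-(uv[:,1]-i["cy"])/f,-np.ones(len(uv))]@M.T
    p=i["position"];return p+d*((z-p[2])/d[:,2])[:,None]
def proj(c,P):
    i,f,M=cam(c);q=(np.atleast_2d(P)-i["position"])@M
    return np.c_[i["cx"]-f*q[:,0]/q[:,2],i["cy"]+f*q[:,1]/q[:,2]]
def rect(c,label,z,k=0):
    r=bot.silhouettes(label,c)[k]["region"].astype(np.uint8)
    n,l,s,ce=cv2.connectedComponentsWithStats(r);r=(l==1+np.argmax(s[1:,4]))
    ys,xs=np.where(r);P=back(c,np.c_[xs,ys],z)[:,:2]
    (cx,cy),(w,h),a=cv2.minAreaRect((P*1000).astype(np.float32))
    if h>w:w,h,a=h,w,a+90
    return (np.round([cx,cy,w,h,(a+90)%180-90],1),np.round(P.mean(0)*1000,1))
E
python3 - <<'E'
from h import *
o=bot.get_obs();print("tcp px",proj("top",o["eef_pos"]),proj("scene",o["eef_pos"]))
for c in("scene","top"):
    bot.read_camera(c)
    for n,z in(("log",.02),("cradle",.01),("stop",.03),("drum",.036),("brick",.026)): print(c,n,*rect(c,n,z))
im=cv2.imread("pics/top0.png");print(back("top",[[243,166],[270,165],[276,265],[248,267]],.01).round(3))
a=cv2.resize(im[140:280,190:290],None,fx=5,fy=5,interpolation=cv2.INTER_CUBIC)[:600]
b=cv2.resize(im[215:255,360:440],None,fx=3.5,fy=3.5,interpolation=cv2.INTER_CUBIC)
s=cv2.imread("pics/scene0.png");s=cv2.resize(s[165:240,225:320],None,fx=3,fy=3,interpolation=cv2.INTER_CUBIC)
cv=np.zeros((600,790,3),np.uint8);cv[:,:500]=a;cv[:140,505:785]=b;cv[150:375,505:790]=s;cv2.imwrite("pics/m.png",cv)
E
```

```text
tcp px [[ 43.40276843 386.03263848]] [[ 79.17235076 135.64648481]]
scene log [ 553.7 -276.3  160.9   52.    89.5] [ 555.  -276.4]
scene cradle [654.2 141.7 390.6 117.8   9.8] [632.5 140.6]
scene stop [756.5 158.6 120.9  76.4  34.9] [756.  155.3]
scene drum [495.4 292.5 131.3  62.7  57.8] [494.3 290.9]
scene brick [512.  490.7 117.2  58.6  72.6] [513.  485.4]
top log [ 552.9 -276.3  147.3   39.1  -89.8] [ 553.5 -275.3]
top cradle [639.8 142.8 353.8  86.8   4.2] [621.5 140. ]
top stop [750.7 148.8 113.   48.7   0.9] [752.4 149.6]
top drum [496.7 297.   62.3  58.9 -89.7] [496.1 296.4]
top brick [513.4 489.4  66.2  57.8  75.1] [514.  489.6]
[[0.771 0.19  0.01 ]
 [0.775 0.107 0.01 ]
 [0.467 0.087 0.01 ]
 [0.461 0.17  0.01 ]]
```

View pics/m.png

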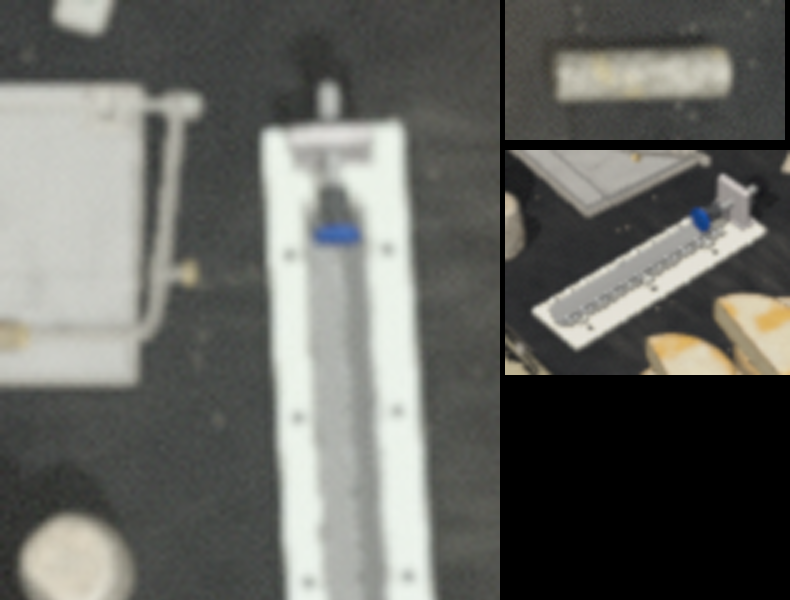

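The crops show the bare groove with its steel flanks. The blue pad is at crop (337,235), which is about (257.4,187) in the top image, well towards the bracket. The log lies along world y. I'll refine the cradle pose and plan the approach.

```bash
cat >> h.py <<'E'
def plan(x,y,z,yaw):
    """turn (deg) and shift (cm), tool axes, to TCP xyz with jaw axis (tool y) at yaw deg, tool down"""
    o=bot.get_obs();C=R.from_quat(np.roll(o["tool_rot"],-1))
    a=np.radians(yaw);yt=[np.cos(a),np.sin(a),0];zt=[0,0,-1]
    T=R.from_matrix(np.c_[np.cross(yt,zt),yt,zt])
    print("turn",np.degrees((C.inv()*T).as_rotvec()).round(1),"shift",(C.inv().apply(np.array([x,y,z])-o["eef_pos"])*100).round(2),
      "at",o["eef_pos"].round(4),"F",o["contact_force"].round(1),"t",round(float(o["t"]),2))
E
python3 - <<'E'
from h import *
im=cv2.imread("pics/top0.png");m=(im[:,:,:].min(2)>165).astype(np.uint8);m[:,:236]=0;m[:,282:]=0;m[:155]=0;m[275:]=0
m=cv2.morphologyEx(m,cv2.MORPH_CLOSE,np.ones((13,13)));n,l,s,_=cv2.connectedComponentsWithStats(m);k=1+np.argmax(s[1:,4]);print(s[k])
ys,xs=np.where(l==k);P=back("top",np.c_[xs,ys],.01)[:,:2]*1000;print(cv2.minAreaRect(P.astype(np.float32)))
hsv=cv2.cvtColor(im,cv2.COLOR_BGR2HSV);b=(hsv[:,:,0]>100)&(hsv[:,:,0]<130)&(hsv[:,:,1]>120);b[:,:240]=0;b[:,280:]=0;ys,xs=np.where(b);print(xs.min(),xs.max(),ys.min(),ys.max(),back("top",[xs.mean(),ys.mean()],.05),back("top",[xs.mean(),ys.max()],.055))
s=cv2.imread("pics/scene0.png");hsv=cv2.cvtColor(s,cv2.COLOR_BGR2HSV);b=(hsv[:,:,0]>100)&(hsv[:,:,0]<130)&(hsv[:,:,1]>120);b[:,:280]=0;b[:,305:]=0;b[:175]=0;b[200:]=0;ys,xs=np.where(b);print(back("scene",[xs.mean(),ys.mean()],.042))
plan(.5,.4,.22,30)
E
```

```text
[ 243  158   34  109 2878]
((630.5804443359375, 139.80093383789062), (333.7069396972656, 85.81858825683594), 3.979818820953369)
254 260 185 187 [[0.69832935 0.14424244 0.05      ]] [[0.69487059 0.14398392 0.055     ]]
[[0.70092497 0.14523014 0.042     ]]
turn [ 0. -0. 47.] shift [-39.73 -17.28   0.36] at [0.1518 0.6577 0.2236] F [-0.4  0.7 -0.1] t 1.2
```

>>> carry_out([
  [[0, 0, 47], [-39.7, -17.3, 0], 7.5],
  [[0, 0, 47], [-39.7, -17.3, 0], 7.5],
  [[0, 0, 47], [-39.7, -17.3, 0], 7.5],
  [[0, 0, 47], [-39.7, -17.3, 0], 7.5],
  [[0, 0, 47], [-39.7, -17.3, 0], 7.5],
], newtons=20)

```text
t: 1.82
eef_pos: [0.4043, 0.4705, 0.2239]
tool_rot: [0.0, 0.501, 0.865, 0.0]
contact_force: [0.6, 1.5, -0.6]
gripper_width: 0.878
```

```bash
python3 -c "
from h import *
plan(.56,.1,.18,0)"
```

```text
turn [ 0.  -0.  29.8] shift [-39.89  -4.91   4.37] at [0.4043 0.4705 0.2239] F [ 0.6  1.5 -0.6] t 1.82
```

>>> carry_out([
  [[0, 0, 30], [-40, -5, 4], 7.5],
  [[0, 0, 30], [-40, -5, 4], 7.5],
  [[0, 0, 30], [-40, -5, 4], 7.5],
  [[0, 0, 30], [-40, -5, 4], 7.5],
  [[0, 0, 30], [-40, -5, 4], 7.5],
])

```text
t: 2.45
eef_pos: [0.5244, 0.1836, 0.1929]
tool_rot: [0.0, 0.707, 0.707, 0.001]
contact_force: [0.5, 0.4, -0.6]
gripper_width: 0.876
```

```bash
python3 -c "
from h import *
plan(.553,-.276,.12,0)"
```

```text
turn [ 0. -0.  0.] shift [-45.97   2.83   7.26] at [0.5244 0.1836 0.1929] F [ 0.5  0.4 -0.6] t 2.45
```

>>> carry_out([
  [[0, 0, 0], [-46, 2.8, 0], 7.5],
  [[0, 0, 0], [-46, 2.8, 0], 7.5],
  [[0, 0, 0], [-46, 2.8, 0], 7.5],
  [[0, 0, 0], [-46, 2.8, 0], 7.5],
  [[0, 0, 0], [-46, 2.8, 0], 7.5],
])

```text
t: 3.08
eef_pos: [0.5429, -0.1285, 0.1931]
tool_rot: [0.0, 0.707, 0.707, 0.0]
contact_force: [0.6, 0.1, 0.0]
gripper_width: 0.881
```

>>> carry_out([
  [[0, 0, 0], [-15, 0.8, 5], 7.5],
  [[0, 0, 0], [-15, 0.8, 5], 7.5],
  [[0, 0, 0], [-15, 0.8, 5], 7.5],
  [[0, 0, 0], [-15, 0.8, 5], 7.5],
])

```text
t: 3.58
eef_pos: [0.5494, -0.2801, 0.142]
tool_rot: [-0.0, 0.709, 0.705, -0.001]
contact_force: [-0.4, 0.1, -0.4]
gripper_width: 0.879
```

```bash
python3 -c "
from h import *
bot.read_camera('top');print(rect('top','log',.02))
im=bot.read_camera('scene')
cv2.imwrite('pics/a.png',cv2.resize(im[200:330,260:420,::-1],None,fx=4.5,fy=4.5,interpolation=2))
plan(.553,-.276,.021,0)"
```

```text
(array([ 552.8, -258.3,  111.3,   39.1,  -89.8]), array([ 554., -255.]))
turn [ 0.  -0.1  0.1] shift [-0.07  0.17 12.19] at [ 0.5513 -0.2754  0.1429] F [-0.4  0.5 -0. ] t 3.73
```

View pics/a.png

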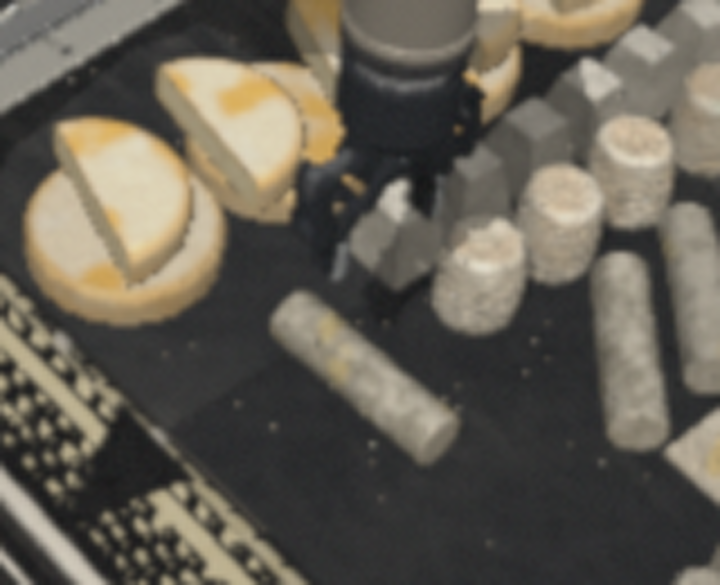

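The view shows the log isolated on the deck, with the gripper above it and the pyramid and drum row about 0.1 m behind. I'll descend now.

>>> carry_out([
  [[0, 0, 0], [-0.1, 0.2, 5], 7.5],
  [[0, 0, 0], [-0.1, 0.2, 9], 7.5],
  [[0, 0, 0], [-0.1, 0.2, 11.2], 7.5],
  [[0, 0, 0], [-0.1, 0.2, 12.2], 7.5],
  [[0, 0, 0], [-0.1, 0.2, 12.2], 7.5],
])

```text
t: 4.35
eef_pos: [0.5533, -0.2776, 0.0212]
tool_rot: [0.0, 0.707, 0.707, 0.0]
contact_force: [0.1, -0.2, -0.4]
gripper_width: 0.88
```

>>> carry_out([
  [[0, 0, 0], [0, 0, 0], 5.5],
  [[0, 0, 0], [0, 0, 0], 4.5],
  [[0, 0, 0], [0, 0, 0], 3],
  [[0, 0, 0], [0, 0, 0], 3],
  [[0, 0, 0], [0, 0, 0], 3],
], newtons=20)

```text
t: 4.97
eef_pos: [0.5546, -0.2783, 0.022]
tool_rot: [0.002, 0.707, 0.707, 0.001]
contact_force: [2.3, 0.8, 6.2]
gripper_width: 0.352
```

>>> carry_out([
  [[0, 0, 0], [0, 0, 0], 3],
  [[0, 0, 0], [0, 0, -0.5], 3],
  [[0, 0, 0], [0, 0, -2], 3],
  [[0, 0, 0], [0, 0, -4], 3],
  [[0, 0, 0], [0, 0, -6], 3],
])

```text
t: 5.6
eef_pos: [0.5528, -0.2779, 0.0825]
tool_rot: [0.0, 0.707, 0.707, 0.0]
contact_force: [0.2, 0.6, -0.1]
gripper_width: 0.348
```

```bash
python3 -c "
from h import *
im=bot.read_camera('scene');print([round(d['score'],2) for d in bot.silhouettes('log','scene')])
cv2.imwrite('pics/b.png',cv2.resize(im[200:330,260:420,::-1],None,fx=4.5,fy=4.5,interpolation=2))
plan(.558,-.276,.23,0)"
```

```text
[0.87, 0.67]
turn [ 0.3  0.1 -0. ] shift [  0.25   0.43 -14.6 ] at [ 0.5543 -0.2788  0.084 ] F [ 0.7 -0.1  1.1] t 5.7
```

View pics/b.png

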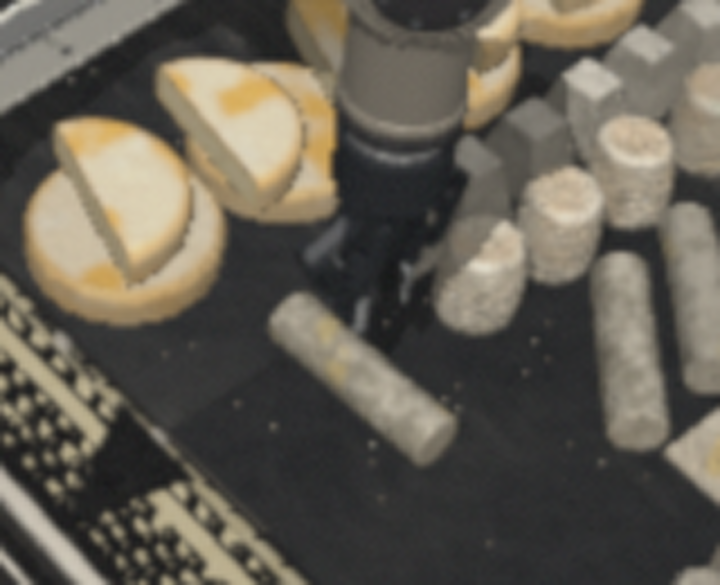

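The log stayed on the deck: the fingers reached the full 30 mm command, so they slipped over its top. I'll grip lower this time.

```bash
python3 -c "
from h import *
bot.read_camera('scene');print(rect('scene','log',.02),bot.silhouettes('log','scene')[1]['location'],proj('scene',[[.553,-.276,.019],bot.get_obs()['eef_pos']]))
plan(.553,-.276,.025,0)"
```

```text
Traceback (most recent call last):
IndexError: list index out of range
```

>>> carry_out([
  [[0, 0, 0], [0, 0, 0], 7.5],
  [[0, 0, 0], [0, 0, 0], 7.5],
  [[0, 0, 0], [0, 0, 0], 7.5],
])

```text
t: 6.22
eef_pos: [0.5526, -0.2777, 0.0804]
tool_rot: [-0.0, 0.707, 0.707, -0.0]
contact_force: [0.1, -0.2, 0.5]
gripper_width: 0.876
```

```bash
python3 -c "
from h import *
bot.read_camera('scene');print(rect('scene','log',.02),proj('scene',[[.553,-.276,.019],bot.get_obs()['eef_pos']]))
plan(.554,-.276,.013,0)"
```

```text
(array([ 554.9, -280.8,  159.1,   50.7,   89.7]), array([ 552.4, -290.2])) [[338.57925426 282.47861223]
 [340.8050757  270.11459645]]
turn [-0. -0.  0.] shift [0.18 0.14 6.75] at [ 0.5526 -0.2778  0.0805] F [ 1.2 -0.5 -0. ] t 6.33
```

>>> carry_out([
  [[0, 0, 0], [0.1, 0.1, 4], 6.5],
  [[0, 0, 0], [0.1, 0.1, 5.5], 6.5],
  [[0, 0, 0], [0.1, 0.1, 6.3], 6.5],
  [[0, 0, 0], [0.1, 0.1, 6.7], 6.5],
  [[0, 0, 0], [0.1, 0.1, 6.7], 6.5],
])

```text
t: 6.95
eef_pos: [0.5541, -0.277, 0.0142]
tool_rot: [0.0, 0.707, 0.707, 0.0]
contact_force: [0.4, 0.3, 0.7]
gripper_width: 0.764
```

>>> carry_out([
  [[0, 0, 0], [0, 0, 0], 5.5],
  [[0, 0, 0], [0, 0, 0], 4.8],
  [[0, 0, 0], [0, 0, 0], 4.2],
  [[0, 0, 0], [0, 0, 0], 4.0],
  [[0, 0, 0], [0, 0, 0], 4.0],
], newtons=20)

```text
t: 7.58
eef_pos: [0.5543, -0.2768, 0.014]
tool_rot: [0.0, 0.707, 0.707, 0.0]
contact_force: [1.5, 0.2, 2.1]
gripper_width: 0.471
```

>>> carry_out([
  [[0, 0, 0], [0, 0, 0], 3.6],
  [[0, 0, 0], [0, 0, 0], 3.2],
], newtons=20)

```text
t: 7.82
eef_pos: [0.5544, -0.2768, 0.0142]
tool_rot: [0.0, 0.707, 0.707, 0.0]
contact_force: [0.7, 1.4, 5.1]
gripper_width: 0.45
```

>>> carry_out([
  [[0, 0, 0], [0, 0, 0], 3.0],
  [[0, 0, 0], [0, 0, 0], 3.0],
])

```text
t: 8.07
eef_pos: [0.5544, -0.2768, 0.0142]
tool_rot: [0.0, 0.707, 0.707, 0.0]
contact_force: [1.6, 0.3, 5.5]
gripper_width: 0.446
```

>>> carry_out([
  [[0, 0, 0], [0, 0, -0.3], 2.8],
  [[0, 0, 0], [0, 0, -1], 2.8],
  [[0, 0, 0], [0, 0, -2], 2.8],
  [[0, 0, 0], [0, 0, -2], 2.8],
])

```text
t: 8.57
eef_pos: [0.5543, -0.2772, 0.0347]
tool_rot: [0.001, 0.707, 0.707, 0.0]
contact_force: [-0.3, 0.6, -2.6]
gripper_width: 0.446
```

```bash
python3 -c "
from h import *
im=bot.read_camera('scene');print(rect('scene','log',.02),rect('scene','log',.035));plan(.554,-.276,.2,0)
cv2.imwrite('pics/c.png',cv2.resize(im[240:320,290:390,::-1],None,fx=7,fy=7,interpolation=2))"
```

```text
(array([ 566.6, -302.3,   94.8,   48.6,  -87.5]), array([ 567.8, -306.5])) (array([ 557.3, -309.6,   93.6,   48. ,  -87.5]), array([ 558.5, -313.7]))
turn [-0. -0.  0.] shift [  0.06   0.03 -16.63] at [ 0.5537 -0.2766  0.0337] F [-0.3  0.3 -2.3] t 8.72
```

View pics/c.png

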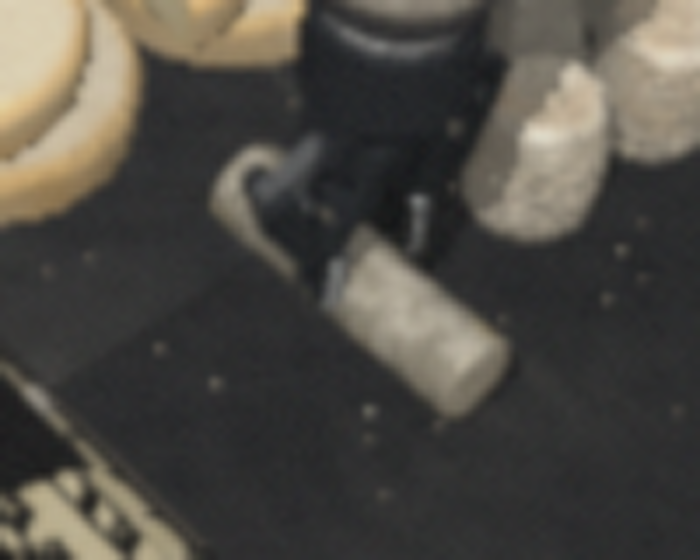

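```bash
python3 -c "
from h import *
for uv in ([358.3,293.1],[357.2,292],[359.3,294]):
  for z in(.02,.03,.04,.05): print(uv,z,back('scene',uv,z)[0].round(4))
print(proj('scene',[[.554,-.277,.034],[.554,-.277,.019]]))
# initial end face, picture b: (438,437)/4.5
print(back('scene',[260+438/4.5,200+437/4.5],.019))
"
```

```text
[358.3, 293.1] 0.02 [ 0.5717 -0.3423  0.02  ]
[358.3, 293.1] 0.03 [ 0.5654 -0.3469  0.03  ]
[358.3, 293.1] 0.04 [ 0.5592 -0.3514  0.04  ]
[358.3, 293.1] 0.05 [ 0.5529 -0.3559  0.05  ]
[357.2, 292] 0.02 [ 0.572  -0.3374  0.02  ]
[357.2, 292] 0.03 [ 0.5657 -0.342   0.03  ]
[357.2, 292] 0.04 [ 0.5594 -0.3465  0.04  ]
[357.2, 292] 0.05 [ 0.5532 -0.3511  0.05  ]
[359.3, 294] 0.02 [ 0.5717 -0.3465  0.02  ]
[359.3, 294] 0.03 [ 0.5654 -0.351   0.03  ]
[359.3, 294] 0.04 [ 0.5592 -0.3555  0.04  ]
[359.3, 294] 0.05 [ 0.5529 -0.36    0.05  ]
[[339.49664447 279.47575414]
 [339.03941864 282.52401452]]
[[ 0.55950472 -0.35053659  0.019     ]]
```

The log is lifted: its weight shows as about 2.5 N and the opening is steady. Next I'll raise it well clear and carry it over.

>>> carry_out([
  [[0, 0, 0], [0, 0, -4], 2.8],
  [[0, 0, 0], [0, 0, -8], 2.8],
  [[0, 0, 0], [0, 0, -12], 2.8],
  [[0, 0, 0], [0, 0, -16], 2.8],
  [[0, 0, 0], [0, 0, -20], 2.8],
])

```text
t: 9.35
eef_pos: [0.5533, -0.2765, 0.2346]
tool_rot: [-0.0, 0.707, 0.707, -0.0]
contact_force: [1.7, -0.3, -2.3]
gripper_width: 0.445
```

>>> carry_out([
  [[0, 0, 9], [4, 0, -1], 2.8],
  [[0, 0, 18], [8, 0, -1], 2.8],
  [[0, 0, 27], [12, 0, -1], 2.8],
  [[0, 0, 36], [16, 0, -1], 2.8],
  [[0, 0, 45], [20, 0, -1], 2.8],
])

```text
t: 9.98
eef_pos: [0.5532, -0.0754, 0.2434]
tool_rot: [-0.0, 0.925, 0.38, -0.0]
contact_force: [0.1, -0.5, -2.2]
gripper_width: 0.45
```

```bash
python3 -c "
from h import *
print(bot.get_obs()['gripper_width'],bot.get_obs()['q'].round(2));plan(.5586,.1346,.2,-86.1)"
```

```text
0.44969372713225336 [-0.6   0.33  0.78  1.85 -0.26  1.07 -0.5 ]
turn [-0.   0.  40.8] shift [ 15.16 -14.55   4.35] at [ 0.5532 -0.0754  0.2434] F [ 0.1 -0.5 -2.2] t 9.97
```

>>> carry_out([
  [[0, 0, 9], [3.1, -3, 0], 2.8],
  [[0, 0, 18], [6.2, -6, 0], 2.8],
  [[0, 0, 27], [9.2, -9, 0], 2.8],
  [[0, 0, 36], [12.2, -12, 0], 2.8],
  [[0, 0, 40.8], [15.2, -14.5, 1], 2.8],
])

```text
t: 10.6
eef_pos: [0.5586, 0.1351, 0.2339]
tool_rot: [-0.0, 0.999, 0.035, 0.0]
contact_force: [0.4, 0.6, -2.8]
gripper_width: 0.448
```

>>> carry_out([
  [[0, 0, 0], [0, 0, 4], 2.8],
  [[0, 0, 0], [0, 0, 8], 2.8],
  [[0, 0, 0], [0, 0, 12], 2.8],
  [[0, 0, 0], [0, 0, 12], 2.8],
  [[0, 0, 0], [0, 0, 12], 2.8],
])

```text
t: 11.22
eef_pos: [0.5596, 0.1331, 0.115]
tool_rot: [-0.0, 0.999, 0.036, 0.001]
contact_force: [0.9, 0.1, -2.3]
gripper_width: 0.445
```

```bash
python3 -c "
from h import *
print(bot.get_obs()['gripper_width']);plan(.5586,.1346,.06,-86.1)
for c,z in(('top',.115),('scene',.115)):
  im=bot.read_camera(c);print(rect(c,'log',z))
  if c=='top':
    a=cv2.resize(im[140:290,200:330,::-1],None,fx=4,fy=4,interpolation=2);cv2.imwrite('pics/d.png',a)"
```

```text
0.444675278117927
turn [-0.  -0.1  0.3] shift [-0.1  -0.16  5.5 ] at [0.5596 0.1331 0.115 ] F [ 0.9  0.1 -2.3] t 11.22Traceback (most recent call last):
  File "<string>", line 5, in <module>
    im=bot.read_camera(c);print(rect(c,'log',z))
                                ~~~~^^^^^^^^^^^
  File "h.py", line 15, in rect
    r=bot.silhouettes(label,c)[k]["region"].astype(np.uint8)
      ~~~~~~~~~~~~~~~~~~~~~~~~^^^
IndexError: list index out of range
```

>>> carry_out([
  [[0, 0, 0.3], [-0.1, -0.1, 2], 2.8],
  [[0, 0, 0.3], [-0.1, -0.1, 4], 2.8],
  [[0, 0, 0.3], [-0.1, -0.1, 5.5], 2.8],
  [[0, 0, 0.3], [-0.1, -0.1, 5.5], 2.8],
])

```text
t: 11.82
eef_pos: [0.5564, 0.1338, 0.057]
tool_rot: [0.001, 0.999, 0.034, -0.002]
contact_force: [0.2, 0.2, -3.1]
gripper_width: 0.447
```

```bash
python3 -c "
from h import *
plan(.5586,.1346,.037,-86.1)
a=bot.read_camera('scene')[160:250,210:330,::-1]
b=bot.read_camera('top')[150:280,215:310,::-1]
a=cv2.resize(a,None,fx=4,fy=4,interpolation=2);b=cv2.resize(b,None,fx=3.3,fy=3.3,interpolation=2)
c=np.zeros((440,800,3),np.uint8);c[:360,:480]=a;c[:b.shape[0],485:485+b.shape[1]]=b[:440];cv2.imwrite('pics/d.png',c)"
```

```text
turn [ 0.1  0.2 -0. ] shift [ 0.23 -0.07  2.  ] at [0.5564 0.1338 0.057 ] F [ 0.2  0.2 -3.1] t 11.82
```

View pics/d.png

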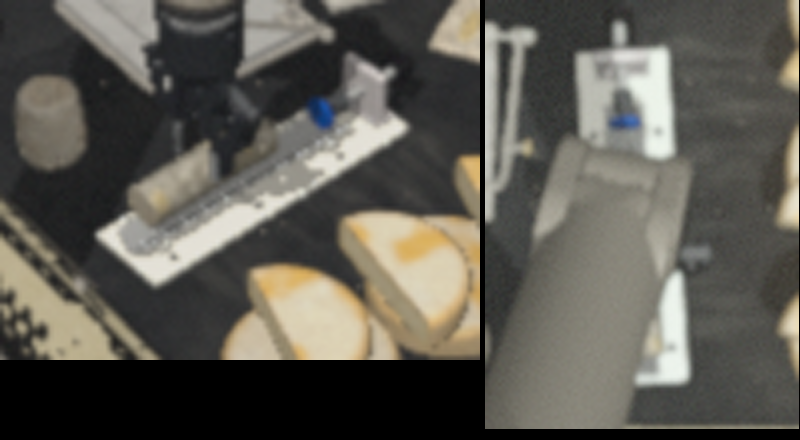

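The log hangs aligned over the near half of the groove, well short of the blue pad (crop 320,112). I'll lower it slowly and watch the force.

>>> carry_out([
  [[0, 0, 0], [0.1, 0, 0.5], 2.8],
  [[0, 0, 0], [0.2, 0, 0.9], 2.8],
  [[0, 0, 0], [0.2, 0, 1.1], 2.8],
  [[0, 0, 0], [0.2, 0, 1.1], 2.8],
])

```text
t: 12.42
eef_pos: [0.5595, 0.1343, 0.0476]
tool_rot: [0.0, 0.999, 0.034, -0.0]
contact_force: [-0.2, -0.1, -3.2]
gripper_width: 0.448
```

>>> carry_out([
  [[0, 0, 0], [0, 0, 0.2], 2.8],
  [[0, 0, 0], [0, 0, 0.4], 2.8],
  [[0, 0, 0], [0, 0, 0.4], 2.8],
])

```text
t: 12.8
eef_pos: [0.5595, 0.1343, 0.0436]
tool_rot: [0.0, 0.999, 0.034, -0.0]
contact_force: [-0.2, -0.3, -3.5]
gripper_width: 0.449
```

>>> carry_out([
  [[0, 0, 0], [0, 0, 0.2], 2.8],
  [[0, 0, 0], [0, 0, 0.3], 2.8],
  [[0, 0, 0], [0, 0, 0.3], 2.8],
])

```text
t: 13.18
eef_pos: [0.5596, 0.1343, 0.0406]
tool_rot: [0.0, 0.999, 0.034, -0.0]
contact_force: [0.1, -0.4, -2.1]
gripper_width: 0.445
```

>>> carry_out([
  [[0, 0, 0], [0, 0, 0.15], 2.8],
  [[0, 0, 0], [0, 0, 0.15], 2.8],
])

```text
t: 13.42
eef_pos: [0.5597, 0.1345, 0.0393]
tool_rot: [-0.0, 0.999, 0.034, 0.0]
contact_force: [0.3, 1.4, -1.3]
gripper_width: 0.444
```

>>> carry_out([
  [[0, 0, 0], [0, 0, 0.1], 2.8],
  [[0, 0, 0], [0, 0, 0.15], 2.8],
  [[0, 0, 0], [0, 0, 0.15], 2.8],
])

```text
t: 13.8
eef_pos: [0.56, 0.1351, 0.0385]
tool_rot: [-0.001, 0.999, 0.034, 0.0]
contact_force: [-2.2, 2.1, 7.3]
gripper_width: 0.446
```

It is resting in the groove. I'll ease off a little and release.

>>> carry_out([
  [[0, 0, 0], [0, 0, -0.1], 2.8],
  [[0, 0, 0], [0, 0, -0.1], 4.2],
  [[0, 0, 0], [0, 0, -0.1], 5],
  [[0, 0, 0], [0, 0, -0.1], 6],
  [[0, 0, 0], [0, 0, -0.1], 6],
])

```text
t: 14.42
eef_pos: [0.5596, 0.1341, 0.0387]
tool_rot: [0.0, 0.999, 0.034, -0.0]
contact_force: [-0.5, 0.2, 0.1]
gripper_width: 0.702
```

>>> carry_out([
  [[0, 0, 0], [0, 0, -1], 6],
  [[0, 0, 0], [0, 0, -3], 6],
  [[0, 0, 0], [0, 0, -6], 6],
  [[0, 0, 0], [0, 0, -8], 6],
  [[0, 0, 0], [0, 0, -8], 6],
])

```text
t: 15.05
eef_pos: [0.5608, 0.1347, 0.1208]
tool_rot: [-0.001, 0.999, 0.034, 0.002]
contact_force: [0.6, 0.4, -0.6]
gripper_width: 0.705
```

```bash
python3 -c "
from h import *
plan(.45,.127,.13,-86.1)
a=bot.read_camera('scene');print(rect('scene','log',.042));a=a[160:250,210:330,::-1]
cv2.imwrite('pics/e.png',cv2.resize(a,None,fx=6,fy=6,interpolation=2))"
```

```text
turn [-0.1 -0.2  0. ] shift [-1.111e+01  1.000e-02 -9.600e-01] at [0.5608 0.1347 0.1208] F [ 0.6  0.4 -0.6] t 15.05
(array([560. , 132.9, 168.9,  60.6,   1.6]), array([555.8, 133.4]))
```

View pics/e.png

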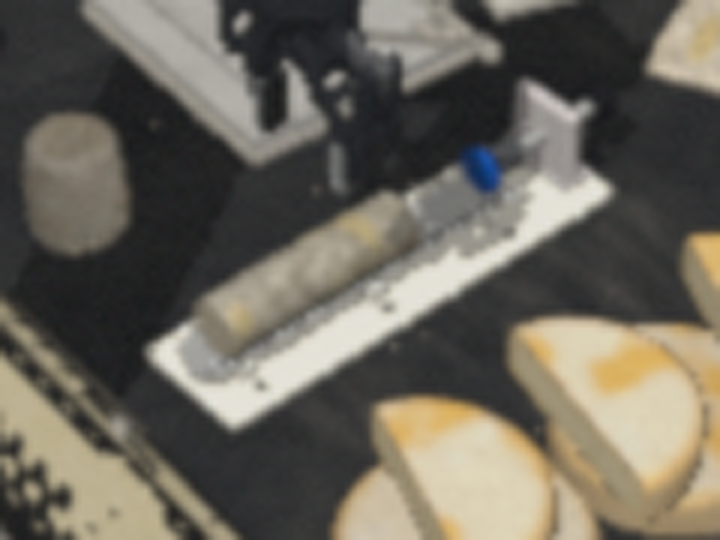

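The log lies in the near half of the groove, its far end at crop (405,225), clear of the pad at (482,168). I'll move behind the near end with the fingers shut.

>>> carry_out([
  [[-0.1, -0.2, 0], [-4, 0, -0.8], 3],
  [[-0.1, -0.2, 0], [-8, 0, -0.8], 0],
  [[-0.1, -0.2, 0], [-10.4, 0, -0.8], 0],
  [[-0.1, -0.2, 0], [-10.4, 0, -0.8], 0],
  [[-0.1, -0.2, 0], [-10.4, 0, -0.8], 0],
])

```text
t: 15.78
eef_pos: [0.4567, 0.1275, 0.1266]
tool_rot: [0.001, 0.999, 0.034, -0.001]
contact_force: [-0.0, 0.3, 0.6]
gripper_width: -0.005
```

```bash
python3 -c "
from h import *
print(bot.get_obs()['gripper_width']);plan(.4565,.1277,.049,-86.1)"
```

```text
-0.004726764388333577
turn [0.1 0.2 0. ] shift [ 0.01 -0.04  7.76] at [0.4567 0.1275 0.1266] F [-0.   0.3  0.6] t 15.78
```

>>> carry_out([
  [[0, 0, 0], [0, 0, 3], 0],
  [[0, 0, 0], [0, 0, 5.5], 0],
  [[0, 0, 0], [0, 0, 7.2], 0],
  [[0, 0, 0], [0, 0, 7.7], 0],
  [[0, 0, 0], [0, 0, 7.7], 0],
])

```text
t: 16.4
eef_pos: [0.4561, 0.1269, 0.0498]
tool_rot: [0.001, 0.999, 0.034, -0.002]
contact_force: [0.3, -0.1, 0.5]
gripper_width: -0.004
```

```bash
python3 -c "
from h import *
plan(.536,.1331,.049,-86.1)"
```

```text
turn [ 0.1  0.2 -0. ] shift [ 8.01 -0.08  0.06] at [0.4561 0.1269 0.0498] F [ 0.3 -0.1  0.5] t 16.4
```

>>> carry_out([
  [[0, 0, 0], [0.4, 0, 0], 0],
  [[0, 0, 0], [0.8, 0, 0], 0],
  [[0, 0, 0], [1.2, 0, 0], 0],
  [[0, 0, 0], [1.6, -0.02, 0], 0],
  [[0, 0, 0], [1.9, -0.03, 0], 0],
])

```text
t: 17.02
eef_pos: [0.4748, 0.1287, 0.0497]
tool_rot: [0.001, 0.999, 0.034, -0.002]
contact_force: [0.6, 0.3, -0.8]
gripper_width: 0.006
```

>>> carry_out([
  [[0, 0, 0], [0.2, 0, 0], 0],
  [[0, 0, 0], [0.5, 0, 0], 0],
  [[0, 0, 0], [0.8, 0, 0], 0],
  [[0, 0, 0], [1.1, 0, 0], 0],
  [[0, 0, 0], [1.4, 0, 0], 0],
])

```text
t: 17.65
eef_pos: [0.4887, 0.1296, 0.0496]
tool_rot: [0.001, 0.999, 0.034, -0.002]
contact_force: [-1.9, -0.9, 0.6]
gripper_width: -0.002
```

>>> carry_out([
  [[0, 0, 0], [0.3, 0, 0], 0],
  [[0, 0, 0], [0.6, 0, 0], 0],
  [[0, 0, 0], [0.9, 0, 0], 0],
  [[0, 0, 0], [1.2, 0, 0], 0],
  [[0, 0, 0], [1.5, 0, 0], 0],
])

```text
t: 18.27
eef_pos: [0.5036, 0.1306, 0.0496]
tool_rot: [0.001, 0.999, 0.034, -0.002]
contact_force: [-1.6, 0.5, 0.4]
gripper_width: -0.0
```

```bash
python3 -c "
from h import *
plan(.536,.1331,.049,-86.1);print(bot.get_obs()['contact_force'])"
```

```text
turn [0.1 0.2 0. ] shift [ 3.25 -0.03  0.04] at [0.5036 0.1306 0.0496] F [-1.6  0.5  0.4] t 18.27
[-1.60060569  0.46115061  0.4203581 ]
```

>>> carry_out([
  [[0, 0, 0], [0.4, 0, 0], 0],
  [[0, 0, 0], [0.8, 0, 0], 0],
  [[0, 0, 0], [1.2, 0, 0], 0],
  [[0, 0, 0], [1.6, 0, 0], 0],
  [[0, 0, 0], [1.8, 0, 0], 0],
])

```text
t: 18.9
eef_pos: [0.5217, 0.1319, 0.0495]
tool_rot: [0.001, 0.999, 0.034, -0.002]
contact_force: [-2.3, -0.3, 1.4]
gripper_width: -0.002
```

>>> carry_out([
  [[0, 0, 0], [0.1, 0, 0], 0],
  [[0, 0, 0], [0.2, 0, 0], 0],
  [[0, 0, 0], [0.3, 0, 0], 0],
  [[0, 0, 0], [0.4, 0, 0], 0],
  [[0, 0, 0], [0.5, 0, 0], 0],
])

```text
t: 19.52
eef_pos: [0.5265, 0.1322, 0.0495]
tool_rot: [0.001, 0.999, 0.034, -0.002]
contact_force: [-2.7, -0.3, 1.9]
gripper_width: 0.001
```

>>> carry_out([
  [[0, 0, 0], [0.1, 0, 0], 0],
  [[0, 0, 0], [0.2, 0, 0], 0],
  [[0, 0, 0], [0.3, 0, 0], 0],
])

```text
t: 19.9
eef_pos: [0.5294, 0.1324, 0.0495]
tool_rot: [0.001, 0.999, 0.034, -0.002]
contact_force: [-2.3, 0.2, 1.1]
gripper_width: 0.002
```

>>> carry_out([
  [[0, 0, 0], [0.1, 0, 0], 0],
  [[0, 0, 0], [0.2, 0, 0], 0],
  [[0, 0, 0], [0.2, 0, 0], 0],
])

```text
t: 20.27
eef_pos: [0.5316, 0.1326, 0.0495]
tool_rot: [0.001, 0.999, 0.034, -0.002]
contact_force: [-2.6, 0.3, 2.3]
gripper_width: -0.0
```

>>> carry_out([
  [[0, 0, 0], [0.1, 0, 0], 0],
  [[0, 0, 0], [0.2, 0, 0], 0],
  [[0, 0, 0], [0.2, 0, 0], 0],
])

```text
t: 20.65
eef_pos: [0.5336, 0.1327, 0.0495]
tool_rot: [0.001, 0.999, 0.034, -0.002]
contact_force: [-2.5, 0.1, 1.9]
gripper_width: 0.003
```

>>> carry_out([
  [[0, 0, 0], [0.1, 0, 0], 0],
  [[0, 0, 0], [0.1, 0, 0], 0],
])

```text
t: 20.9
eef_pos: [0.5345, 0.1328, 0.0495]
tool_rot: [0.001, 0.999, 0.034, -0.002]
contact_force: [-2.5, -0.1, 1.9]
gripper_width: 0.001
```

>>> carry_out([
  [[0, 0, 0], [0.1, 0, 0], 0],
  [[0, 0, 0], [0.2, 0, 0], 0],
  [[0, 0, 0], [0.2, 0, 0], 0],
])

```text
t: 21.28
eef_pos: [0.5366, 0.1329, 0.0495]
tool_rot: [0.001, 0.999, 0.034, -0.002]
contact_force: [-3.2, -0.3, 3.0]
gripper_width: -0.001
```

>>> carry_out([
  [[0, 0, 0], [0.1, 0, 0], 0],
  [[0, 0, 0], [0.1, 0, 0], 0],
])

```text
t: 21.52
eef_pos: [0.5375, 0.133, 0.0495]
tool_rot: [0.001, 0.999, 0.034, -0.002]
contact_force: [-2.8, -0.2, 3.4]
gripper_width: 0.001
```

>>> carry_out([
  [[0, 0, 0], [0.1, 0, 0], 0],
  [[0, 0, 0], [0.1, 0, 0], 0],
])

```text
t: 21.78
eef_pos: [0.5385, 0.133, 0.0495]
tool_rot: [0.001, 0.999, 0.034, -0.002]
contact_force: [-2.8, 0.6, 3.1]
gripper_width: 0.001
```

>>> carry_out([
  [[0, 0, 0], [0.1, 0, 0], 0],
  [[0, 0, 0], [0.1, 0, 0], 0],
])

```text
t: 22.02
eef_pos: [0.5395, 0.1331, 0.0495]
tool_rot: [0.001, 0.999, 0.034, -0.002]
contact_force: [-2.8, -0.2, 2.0]
gripper_width: -0.002
```

>>> carry_out([
  [[0, 0, 0], [0.1, 0, 0], 0],
  [[0, 0, 0], [0.1, 0, 0], 0],
])

```text
t: 22.28
eef_pos: [0.5405, 0.1332, 0.0495]
tool_rot: [0.001, 0.999, 0.034, -0.002]
contact_force: [-3.6, -0.9, 2.7]
gripper_width: 0.002
```

>>> carry_out([
  [[0, 0, 0], [0.1, 0, 0], 0],
  [[0, 0, 0], [0.1, 0, 0], 0],
])

```text
t: 22.52
eef_pos: [0.5415, 0.1332, 0.0495]
tool_rot: [0.001, 0.999, 0.034, -0.002]
contact_force: [-3.3, -0.2, 2.6]
gripper_width: 0.001
```

>>> carry_out([
  [[0, 0, 0], [0.1, 0, 0], 0],
  [[0, 0, 0], [0.1, 0, 0], 0],
])

```text
t: 22.78
eef_pos: [0.5424, 0.1333, 0.0494]
tool_rot: [0.001, 0.999, 0.034, -0.002]
contact_force: [-4.8, -0.6, 3.0]
gripper_width: -0.004
```

>>> carry_out([
  [[0, 0, 0], [0.1, 0, 0], 0],
  [[0, 0, 0], [0.1, 0, 0], 0],
])

```text
t: 23.02
eef_pos: [0.5428, 0.1333, 0.0494]
tool_rot: [0.001, 0.999, 0.034, -0.002]
contact_force: [-6.2, -1.1, 5.0]
gripper_width: 0.002
```

```bash
python3 -c "
from h import *
a=bot.read_camera('scene');a=a[160:235,240:330,::-1]
cv2.imwrite('pics/f.png',cv2.resize(a,None,fx=8,fy=8,interpolation=2))"
```

```text
(no output)
```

View pics/f.png

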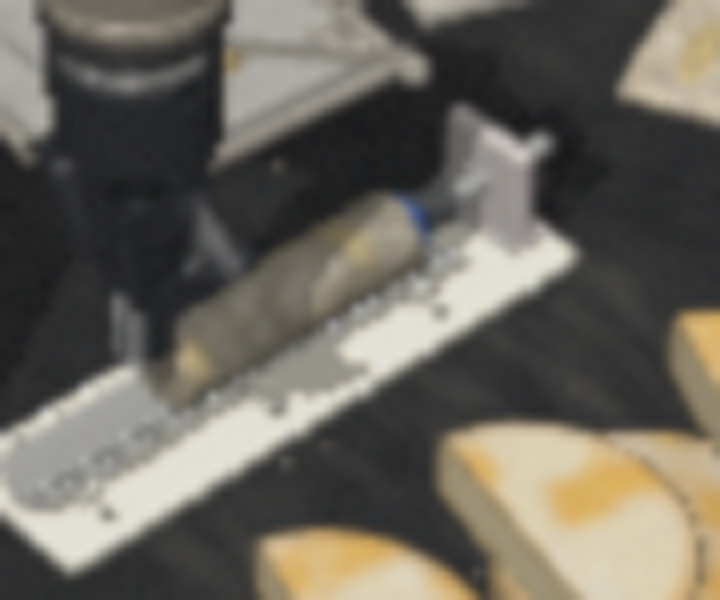

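The log's far end now meets the blue pad (crop 415,215), and the force is rising above the sliding friction. I'll push a little further.

>>> carry_out([
  [[0, 0, 0], [0.05, 0, 0], 0],
  [[0, 0, 0], [0.1, 0, 0], 0],
  [[0, 0, 0], [0.1, 0, 0], 0],
])

```text
t: 23.45
eef_pos: [0.5429, 0.1334, 0.0493]
tool_rot: [0.001, 0.999, 0.034, -0.003]
contact_force: [-8.3, -1.0, 7.8]
gripper_width: 0.001
```

>>> carry_out([
  [[0, 0, 0], [0.05, 0, 0], 0],
  [[0, 0, 0], [0.05, 0, 0], 0],
])

```text
t: 23.7
eef_pos: [0.543, 0.1333, 0.0492]
tool_rot: [0.001, 0.999, 0.034, -0.004]
contact_force: [-9.5, -1.0, 8.3]
gripper_width: 0.0
```

The tool is also pressing down on the log (Fz is about 8 N), which adds friction. I'll lift slightly to remove that load.

>>> carry_out([
  [[0, 0, 0], [0, 0, -0.1], 0],
  [[0, 0, 0], [0, 0, -0.1], 0],
])

```text
t: 23.95
eef_pos: [0.5437, 0.1335, 0.0498]
tool_rot: [0.001, 0.999, 0.034, -0.003]
contact_force: [-5.2, 0.0, 0.2]
gripper_width: -0.001
```

>>> carry_out([
  [[0, 0, 0], [0, 0, -0.1], 0],
  [[0, 0, 0], [0, 0, -0.1], 0],
])

```text
t: 24.2
eef_pos: [0.5441, 0.1335, 0.0511]
tool_rot: [0.001, 0.999, 0.034, -0.002]
contact_force: [-5.8, 0.0, 0.5]
gripper_width: -0.0
```

>>> carry_out([
  [[0, 0, 0], [0.05, 0, -0.02], 0],
  [[0, 0, 0], [0.1, 0, -0.05], 0],
  [[0, 0, 0], [0.1, 0, -0.05], 0],
])

```text
t: 24.58
eef_pos: [0.5446, 0.1335, 0.0514]
tool_rot: [0.001, 0.999, 0.034, -0.003]
contact_force: [-6.3, -0.5, 0.4]
gripper_width: -0.001
```

>>> carry_out([
  [[0, 0, 0], [0.05, 0, -0.03], 0],
  [[0, 0, 0], [0.05, 0, -0.05], 0],
])

```text
t: 24.82
eef_pos: [0.5448, 0.1336, 0.0518]
tool_rot: [0.001, 0.999, 0.034, -0.003]
contact_force: [-7.1, 0.2, 0.5]
gripper_width: -0.004
```

>>> carry_out([
  [[0, 0, 0], [0.08, 0, -0.03], 0],
  [[0, 0, 0], [0.15, 0, -0.06], 0],
  [[0, 0, 0], [0.15, 0, -0.06], 0],
])

```text
t: 25.2
eef_pos: [0.5454, 0.1337, 0.0521]
tool_rot: [0.001, 0.999, 0.034, -0.004]
contact_force: [-9.4, -0.7, -0.6]
gripper_width: -0.0
```

>>> carry_out([
  [[0, 0, 0], [0.1, 0, -0.04], 0],
  [[0, 0, 0], [0.1, 0, -0.04], 0],
  [[0, 0, 0], [0.1, 0, -0.04], 0],
])

```text
t: 25.58
eef_pos: [0.5458, 0.1336, 0.0524]
tool_rot: [0.001, 0.999, 0.034, -0.005]
contact_force: [-8.7, -0.3, 0.9]
gripper_width: 0.002
```

The pad is loaded with about 6 to 7 N and its spring has given. Now I'll retreat slowly so that the log follows without being thrown back.

>>> carry_out([
  [[0, 0, 0], [-0.06, 0, 0], 0],
  [[0, 0, 0], [-0.12, 0, 0], 0],
  [[0, 0, 0], [-0.18, 0, 0], 0],
  [[0, 0, 0], [-0.24, 0, 0], 0],
  [[0, 0, 0], [-0.3, 0, 0], 0],
])

```text
t: 26.2
eef_pos: [0.5447, 0.1335, 0.0529]
tool_rot: [0.001, 0.999, 0.034, -0.003]
contact_force: [-5.2, -0.5, -1.1]
gripper_width: -0.001
```

>>> carry_out([
  [[0, 0, 0], [-0.06, 0, 0], 0],
  [[0, 0, 0], [-0.12, 0, 0], 0],
  [[0, 0, 0], [-0.18, 0, 0], 0],
  [[0, 0, 0], [-0.24, 0, 0], 0],
  [[0, 0, 0], [-0.3, 0, 0], 0],
])

```text
t: 26.82
eef_pos: [0.5437, 0.1334, 0.0537]
tool_rot: [0.001, 0.999, 0.034, -0.001]
contact_force: [-2.6, 0.1, -0.3]
gripper_width: -0.0
```

>>> carry_out([
  [[0, 0, 0], [-0.06, 0, 0], 0],
  [[0, 0, 0], [-0.12, 0, 0], 0],
  [[0, 0, 0], [-0.18, 0, 0], 0],
  [[0, 0, 0], [-0.24, 0, 0], 0],
  [[0, 0, 0], [-0.3, 0, 0], 0],
])

```text
t: 27.45
eef_pos: [0.5399, 0.1331, 0.0535]
tool_rot: [0.001, 0.999, 0.034, -0.002]
contact_force: [-1.2, 0.0, -0.0]
gripper_width: -0.001
```

>>> carry_out([
  [[0, 0, 0], [-0.2, 0, 0], 0],
  [[0, 0, 0], [-0.6, 0, 0], 0],
  [[0, 0, 0], [-1.2, 0, 0], 0],
  [[0, 0, 0], [-2, 0, 0], 0],
  [[0, 0, 0], [-2.5, 0, -1], 0],
])

```text
t: 28.08
eef_pos: [0.5136, 0.1312, 0.0634]
tool_rot: [0.001, 0.999, 0.034, -0.003]
contact_force: [0.1, 0.6, -0.1]
gripper_width: -0.003
```

>>> carry_out([
  [[0, 0, 0], [-1, 0, -3], 0],
  [[0, 0, 0], [-2, 0, -8], 0],
  [[0, 0, 0], [-2, 0, -13], 0],
  [[0, 0, 0], [-2, -4, -18], 0],
  [[0, 0, 0], [-2, -9, -20], 0],
])

```text
t: 28.7
eef_pos: [0.4908, 0.2201, 0.2671]
tool_rot: [-0.001, 0.999, 0.032, 0.0]
contact_force: [0.5, 0.1, -0.7]
gripper_width: 0.006
```

```bash
python3 -c "
from h import *
print(bot.get_obs()['contact_force'].round(1),bot.get_obs()['eef_pos'].round(3))
a=bot.read_camera('scene')[165:225,245:325,::-1]
b=bot.read_camera('top')[155:255,225:300,::-1]
a=cv2.resize(a,None,fx=6,fy=6,interpolation=2);b=cv2.resize(b,None,fx=4.2,fy=4.2,interpolation=2)
c=np.zeros((430,800,3),np.uint8);c[:a.shape[0],:480]=a;c[:b.shape[0],484:484+b.shape[1]]=b;cv2.imwrite('pics/g.png',c)
print(rect('top','log',.042),rect('scene','log',.042) if bot.silhouettes('log','scene') else '')"
```

```text
[ 0.5  0.1 -0.7] [0.491 0.22  0.267]
(array([622.2, 141.6, 147.1,  43. ,   4.2]), array([622.2, 141.1])) (array([624.7, 140.3, 169.3,  54.3,   3.9]), array([623.9, 139.4]))
```

View pics/g.png

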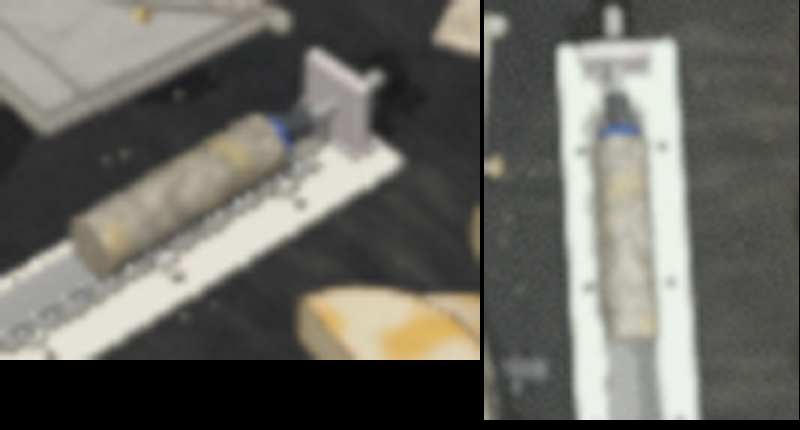

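The final view shows the log lying straight in the groove with its far end on the blue pad: scene crop (280,130), top crop (620,133). No gap is visible and the tool is clear.

```bash
python3 -c "
from h import *
bot.read_camera('top');print([rect('top',n,z) for n,z in(('log',.042),('drum',.036),('brick',.026))]);print(bot.hand_in())"
```

```text
Traceback (most recent call last):
  File "h.py", line 15, in rect
    r=bot.silhouettes(label,c)[k]["region"].astype(np.uint8)
      ~~~~~~~~~~~~~~~~~~~~~~~~^^^
IndexError: list index out of range
```

```bash
python3 -c "
from h import *
print(bot.hand_in())"
```

```text
the job is handed in; nothing more can be done
None
```

The log is lying in the groove against the blue pad, and I handed the job in at about 29 s of the 72 s allowed. No verdict is reported.

- **Pick-up:** My first grip was too high; the fingers slipped over the top and the log stayed put. A lower grip at 20 N held it.
- **Laying:** I set the log in the near half of the groove, let go, and confirmed in the picture that it was well clear of the pad.
- **Pushing:** I pushed with the fingers shut. It slid at about 2–3 N and met the pad at a tool position of about x = 0.542 m. I then pushed to about 9 N in total, so roughly 6–7 N on the pad and well under 16 N. Partway through, the tool was also pressing down on the log with about 8 N, so I lifted it slightly.
- **Letting go:** I backed off slowly so the pad's spring would not throw the log back.

**Last checks**
- Both cameras showed the log straight in the groove with no visible gap to the pad. The arm was clear, with force near zero.
- A gap under a millimetre would not show in those pictures. A stray reading of about 1 N during the retreat was not followed up.
- A final check of where the log, drum and brick lay failed because the detector missed one of them. I did not touch the other cheeses on purpose and felt no contact with them, but I did not measure where they ended up.

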